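# Lock the gear case cover, dip the gauge rod and hold it out for reading

### The job

On the gear case, turn both captive wing bolts clockwise to their end stops. Then take the gauge rod off its rest, push it down the slanting guide tube until its collar stops on the tube's mouth, and draw it all the way out again. Finish holding the rod level and still by its grip, its tip about 10 cm above the middle of the white drip tray; do not let go or put it down, and leave the hub, the loose bolt and the spray can alone.

Things in the scene. Friction and masses are not known exactly. Their poses are not given: they have to be found in the camera images.
- case: Gear case fixed to the bench: aluminium box 150 x 180 mm on a 180 x 210 mm foot 10 mm thick, with a dark steel cover whose upper face is 97 mm above the bench. Origin on the bench, 15 mm along +x from the middle of the box. z is up; the guide tube leans out over the +x side, wing bolts at x = -35 mm, y = +60 and -60 mm. Stands to the robot's left or right with the tube's mouth facing roughly away from the robot.
- tube_mouth (a point): Centre of the rim of the steel guide tube, 150 mm above the bench, 70 mm along +x of the case's origin. Its z axis points out of the tube along its bore, 40 degrees above level; its y axis is level. Tube 21 mm outside and 13 mm bore, flaring over the last 16 mm to 34 mm outside at the rim and about 26 mm inside; its highest point is about 163 mm above the bench. The bore is free for more than the rod's length.
- bolt_left (a joint): Angle of the wing bolt on the case's +y side, rad: 0 is loose, grows clockwise seen from above, end stop (tight) at 1.4. Starts between 0 and 0.5. Stays where it is left; friction about 0.12 N m.
- bolt_right (a joint): The same for the wing bolt on the case's -y side.
- bolt_left_grip (a point): Place to grip the left wing bolt, on its upright axis and 125 mm above the bench. Its wing is a flat bar 44 mm long (along this point's x), 12 mm thick (y), 26 mm tall (111 to 137 mm above the bench). At joint value 0 the bar lies along the case's x.
- bolt_right_grip (a point): The same for the right wing bolt.
- rest: Wooden rest fixed to the bench, origin on the bench below the middle of the gauge rod's grip. A base 8 mm high with two notched posts along its x axis that carry the rod level, its axis 55 mm above the bench: one under the thin rod at x = -115 mm, one under the last 11 mm of the grip at x = +24 to +38 mm, with cheeks 17 mm either side of the axis reaching 3 mm above it. The rod lifts straight up.
- gauge: Gauge rod, 150 g or so, the same frame as gauge_grip.
- gauge_grip (a point): Centre of the gauge rod's black flat-sided grip: 70 mm long (x), 16 mm wide (y), 24 mm tall (z). x runs along the rod from tip to grip; the tip points to -x, roughly towards the robot at the start; z is up at the start.
- gauge_collar (a point): Centre of the face of the steel collar (30 mm diameter, 6 mm thick) that meets the tube's rim, on the rod's axis, 41 mm from the grip's centre towards the tip.
- gauge_tip (a point): The round tip of the 8 mm steel rod, 151 mm from the grip's centre and 110 mm from the collar's face.
- tray: White plastic drip tray fixed to the bench, 200 (x) x 170 (y) x 35 mm high, walls 5 mm. Origin under its centre, on the bench. On the other side of the rest from the case.
- hub: Dark steel hub, 72 mm flange, 30 mm tall; bystander. Origin under its centre.
- flange_bolt: Loose bolt standing on its head, 41 mm tall, 26 mm flange; bystander. Origin under its centre.
- spray_can: Red can, 66 mm diameter, 170 mm tall; bystander. Origin under its centre.
Mind the look-alikes: they are no part of the job. What is shaped like the gauge but orange is not meant.

How it is judged:
By the outcome, as a careful person would: the job done as asked, in the order asked, and still so for the second after the job is handed in, while the arm keeps its last pose, push and grip.
It also fails if it takes over 72 s, if anything falls off the work surface, if the arm or the gripper's body presses on something with over 40 N, if the wrist force passes 120 N, or if a joint passes its speed limit or range.

### The arm

A 7-joint arm with a two-finger parallel gripper is mounted at the origin on the work surface. World frame = base frame: x ahead of the robot, y to its left, z up, the work surface at z = 0. Lengths are in m, angles in rad, forces in N, time in s.
With the tool pointing down it reaches from about 0.425 to 0.875 m from the base axis. Payload 8.4 kg.
Tool frame: the origin (TCP) lies midway between the tips of the shut fingers; the grasp point (between the pads) lies 19 mm behind it; z points along the fingers, y is the direction in which the jaws open and shut (so a half turn about z gives the same grasp; the last joint's range is limited). The gripper opens to 85 mm and grips with 20 to 120 N. Pads are 22 mm wide; open, the fingers measure 114 mm over their backs; the gripper's body (76 mm by 85 mm) begins 54 mm behind the grasp point. The pads swing forward as they close: fully open they stand 13 mm farther back than shut.
Start: joints at [1.157, 0.333, 0.04, 1.465, -0.013, 1.343, -0.059], TCP at [0.201, -0.618, 0.231] pointing down, gripper open.
Joint ranges: [-2.58, 2.58], [-0.38, 2.09], [-1.3, 1.39], [0.25, 2.4], [-1.5, 4.64], [0.08, 2.09], [-2.65, 2.65]. Speed limits (rad/s): [2.22, 2.22, 2.79, 2.79, 3.14, 3.14, 3.14].

### API

Orientations are given as [roll, pitch, yaw] about the fixed x, y, z axes, in that order (R = Rz(yaw) Ry(pitch) Rx(roll)).
In Python, from rig import read_state, vision, r, spotter gives the robot as it stands.
- The arm moves only by the tool move_arm, never from a script. Its argument "moves" is a list of rows, each an object with "dp": the shift along the world's x, y, z in mm, a list of three; "yaw": the turn about the world's z in rad. In form: [{"dp": [dx, dy, dz], "yaw": yaw}, ...]. A call has 1 to 20 rows; each row shifts and turns the commanded pose from where the row before left it; what a row does not reach is not made up. A row lasts 1/10 s, in which the tool goes at most 50 mm and 8.59 degrees, less where a joint would pass 70% of its speed; a pose out of reach is approached as far as the arm can. A call with a gripper value outside its range is refused whole. "gripper" is the opening in per cent of the stroke, from 0 (shut) to 100 (fully open), set as the call begins (left out, the last holds). The fingers move at their own pace and stop on an object; the grip force is fixed at half the most. Time passes only in rows, so rows that do not move let the fingers close. It gives the time, the measured TCP pose, the force and the opening at its end, in the units of the state.
- read_state(): the state, without advancing time (a new reading comes with each control period).
- vision.get_image(name): name is "side" or "top" or "wrist"; returns a dict with "color" (400x640x3 uint8, red, green, blue), "depth" (400x640 float32, m along the optical axis (not along the pixel's ray), 0 where there is no reading), "mtx" (3x3 intrinsics, pixels), "R" (3x3) and "t" (3): a world point X has camera coordinates R X + t. Camera axes: x right, y down, z forward; pixel columns grow to the right and rows downward; lengths in m; the calibration is good to about 2 mm. A picture is of the moment at which its call begins.
- r.close_job(): hands the job in, once; it reports no verdict.
Trained networks look in a picture, given as the dict that the camera call returned (one of the last four; its "shot" number tells which), for a name from the list of things; names that differ only in an ending like _2 or _b are one class to them, and where a whole thing is asked for, a point or a joint stands for the part that bears it (a point fixed in the world has none). Each returns a list of dicts, best first, with "confidence" (0 to 1); they miss things now and then, are a little off and sometimes report something else, mostly with a low value. They report only what shows in the picture. A call takes as long as a camera call. They do not tell look-alikes from the thing itself.
- spotter.search_frame(thing, picture): "box" ([left, top, width, height] in pixels, round what is visible of it).
The state is a dict: "t": time; "q": joint angles; "qd": joint speeds; "joint_torque": joint torques, N m; "eef_pos": TCP position; "ee_rot": TCP orientation; "ft_force": force on the tool from outside, world axes, zero at the start; "torque": the same for the moment, N m; "grip_width": opening from 0.0 (shut) to 1.0 (fully open).
Only numpy, scipy, OpenCV 4.12 (cv2) and the standard library are available. Lean on these libraries where they do the work, as an engineer would, in place of code of your own. Each camera call takes 0.05 s, during which the arm holds its last target.

## Working session

There is one attempt and no reset: what is moved stays moved. The work goes in short steps, Python scripts to look and compute and a tool call to move; the robot and the scene stay as the last step left them, time stands still between calls to the robot, and variables do not carry over. Pictures are saved under pics/ and viewed, and the job is handed in when it is done.

Besides the shell and the picture viewer there is one more tool, called after "Call:" in YAML: its name, and indented under it one key for each argument. move_arm: Moves the arm, as the interface text tells. Its arguments: {"type":"object","properties":{"moves":{"type":"array"},"gripper":{"type":"number"}},"required":["moves"]}

```bash
ls; mkdir -p pics
cat > h.py <<'E'
import numpy as np, cv2, pickle
from rig import read_state, vision, r, spotter
def shot(n,save=None):
    p=vision.get_image(n)
    if save:
        cv2.imwrite(f'pics/{save}.png',cv2.cvtColor(p['color'],cv2.COLOR_RGB2BGR)); pickle.dump(p,open(f'pics/{save}.pkl','wb'))
    return p
def load(s): return pickle.load(open(f'pics/{s}.pkl','rb'))
def cloud(p):
    d=p['depth'];v,u=np.indices(d.shape);K=p['mtx']
    c=np.stack([(u-K[0,2])/K[0,0]*d,(v-K[1,2])/K[1,1]*d,d],-1)
    X=(c-np.asarray(p['t']).ravel())@np.asarray(p['R'])
    X[d<=0]=np.nan
    return X
def proj(p,X):
    c=np.atleast_2d(X)@np.asarray(p['R']).T+np.asarray(p['t']).ravel()
    q=c@np.asarray(p['mtx']).T
    return q[:,:2]/q[:,2:]
E
python3 - <<'E'
from h import *
for n in ['side','top','wrist']:
    p=shot(n,n+'0')
    C=-np.asarray(p['R']).T@np.asarray(p['t']).ravel()
    print(n,C.round(3),np.asarray(p['R'])[2].round(2),p['mtx'][0,0])
    for th in ['case','rest','gauge','tray','bolt_left'] :
        print(th,[(round(d['confidence'],2),np.round(d['box']).tolist()) for d in spotter.search_frame(th,p)])
s=read_state();print(s['t'],s['eef_pos'],s['ee_rot'],s['grip_width'],s['ft_force'])
E
```

```text
pics
side [-0.071  0.948  1.319] [ 0.32 -0.6  -0.73] 499.80880430389135
case [(0.73, [224.0, 237.0, 86.0, 86.0])]
rest [(0.56, [257.0, 204.0, 55.0, 28.0])]
gauge [(0.76, [306.0, 312.0, 47.0, 41.0]), (0.6, [399.0, 186.0, 50.0, 13.0]), (0.48, [266.0, 199.0, 43.0, 23.0]), (0.48, [360.0, 137.0, 27.0, 10.0])]
tray [(0.68, [317.0, 163.0, 61.0, 40.0]), (0.44, [185.0, 286.0, 32.0, 51.0])]
bolt_left [(0.68, [278.0, 248.0, 12.0, 15.0]), (0.64, [248.0, 269.0, 12.0, 15.0])]
top [ 0.382 -0.022  1.381] [ 0.08 -0.01 -1.  ] 425.2549893059262
case [(0.85, [193.0, 163.0, 76.0, 70.0])]
rest []
gauge [(0.83, [414.0, 260.0, 15.0, 54.0]), (0.78, [307.0, 144.0, 9.0, 58.0]), (0.7, [446.0, 178.0, 47.0, 36.0]), (0.69, [190.0, 269.0, 49.0, 19.0])]
tray [(0.89, [359.0, 169.0, 69.0, 73.0])]
bolt_left [(0.58, [198.0, 189.0, 14.0, 13.0])]
wrist [ 0.274 -0.593  0.372] [-0.28 -0.09 -0.95] 281.88218064869915
case []
rest []
gauge [(0.86, [97.0, 14.0, 48.0, 167.0])]
tray []
bolt_left []
0.9 [ 0.2012002  -0.61803918  0.23134288] [-3.14156987e+00  3.80605612e-05  3.14748913e-01] 1.001424311358149 [0.09081028 0.40270562 0.50034873]
```

View pics/top0.png

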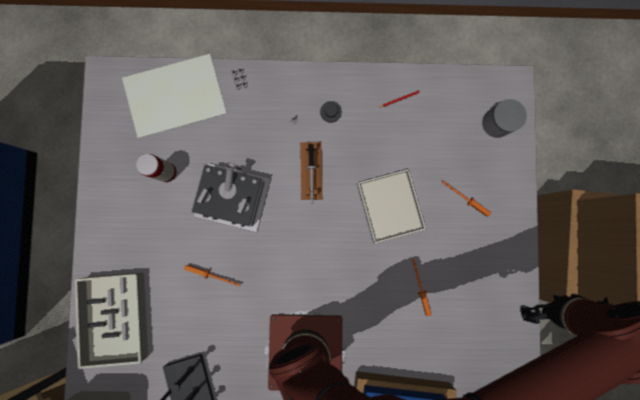

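View pics/side0.png

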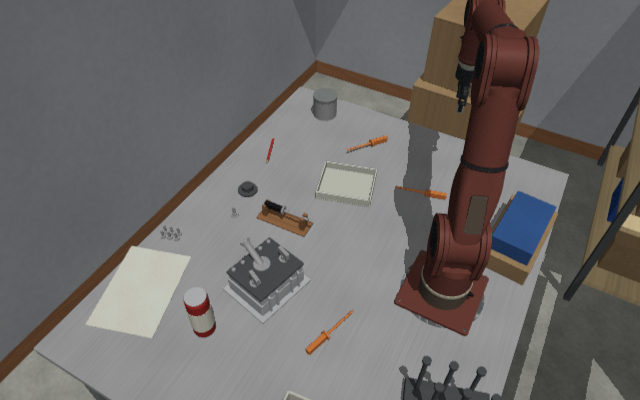

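The top view shows four gauge-like things: the black-gripped rod on the wooden rest at (311,170), and orange ones at (422,288), (467,197) and (213,274). The one on the rest fits, being black and carried by the rest. The case is at (231,196) and the tray at (391,205). I'll enlarge to confirm.

Run:
```python
from h import *
p=load('top0')['color'];a=cv2.resize(p[130:240,180:335],None,fx=5,fy=5,interpolation=cv2.INTER_CUBIC)
cv2.imwrite('pics/c1.png',a[:,:,::-1])
p=load('side0')['color'];a=cv2.resize(p[190:325,215:325],None,fx=4.4,fy=4.4,interpolation=cv2.INTER_CUBIC)
cv2.imwrite('pics/c2.png',a[:,:,::-1])
```

```text
(no output)
```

View pics/c1.png

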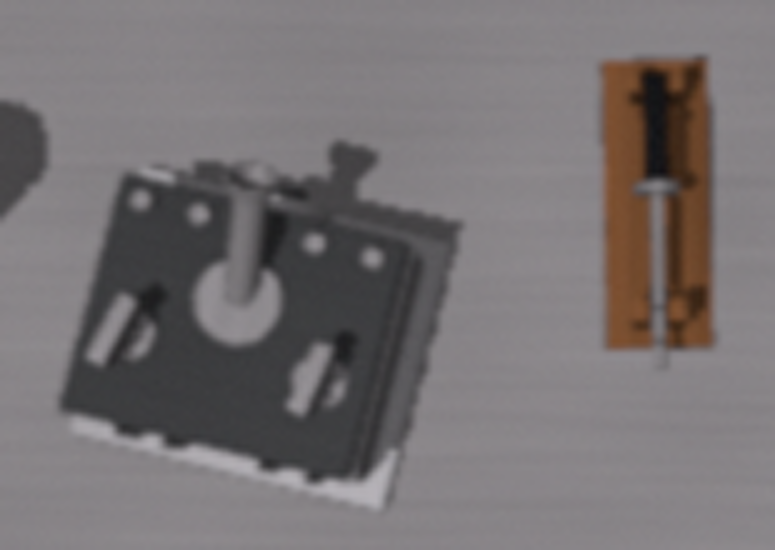

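View pics/c2.png

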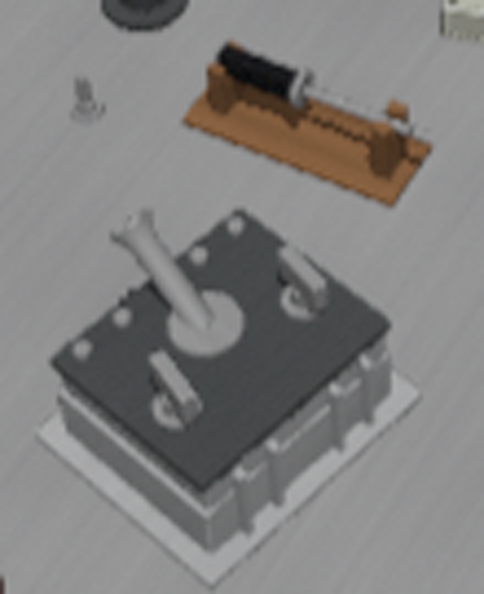

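Confirmed: the black-gripped rod lies on the rest, and the case has two wings. Now metric poses from the depth images.

```bash
cat > meas.py <<'E'
from h import *
from scipy import ndimage
def run(names):
    out={}
    for n in names:
        p=load(n);X=cloud(p);g=p['color'].astype(int)
        z=X[...,2]
        reg=(X[...,0]>0.3)&(X[...,0]<0.75)&(X[...,1]>0.15)&(X[...,1]<0.5)
        m=reg&(abs(z-0.097)<0.005)
        rr=cv2.minAreaRect((X[m][:,:2]*1000).astype(np.float32)); print(n,'cover',rr, m.sum(), np.nanmedian(z[m]))
        lab,k=ndimage.label(reg&(z>0.121)&(z<0.15))
        for i in range(1,k+1):
            q=X[lab==i]
            if len(q)>8:
                c=q.mean(0);u,s,vt=np.linalg.svd((q-c)[:,:2]);a=np.arctan(vt[0,1]/vt[0,0]);print(' wing?',len(q),c.round(4),a.round(3),np.sqrt(s**2/len(q)).round(4))
        reg2=(X[...,0]>0.4)&(X[...,0]<0.75)&(X[...,1]>-0.05)&(X[...,1]<0.15)&(z>0.045)
        q=X[reg2]; rr=cv2.minAreaRect((q[:,:2]*1000).astype(np.float32));print(' rodrest',rr,len(q))
        dark=reg2&(g.sum(-1)<110); q=X[dark]
        if len(q)>8:
            c=q.mean(0);u,s,vt=np.linalg.svd((q-c)[:,:2]);print(' grip',len(q),c.round(4),np.arctan(vt[0,1]/vt[0,0]).round(3),np.percentile(q[:,2],90), cv2.minAreaRect((q[:,:2]*1000).astype(np.float32)))
        reg3=(X[...,1]<-0.05)&(X[...,1]>-0.4)&(X[...,0]>0.3)&(X[...,0]<0.75)&(z>0.028)&(z<0.045)
        q=X[reg3]; rr=cv2.minAreaRect((q[:,:2]*1000).astype(np.float32));print(' tray',rr,len(q))
if __name__=='__main__':
    import sys; run(sys.argv[1:])
E
python3 meas.py top0 side0
```

```text
top0 cover ((498.81964111328125, 304.25970458984375), (300.8086853027344, 149.14137268066406), 76.96477508544922) 2344 0.09763907145337156
 wing? 82 [0.5535 0.4362 0.1346] -0.373 [0.0181 0.0064]
 wing? 45 [0.5701 0.2275 0.1417] 1.476 [0.0071 0.0043]
 wing? 80 [0.5373 0.2317 0.1348] -0.382 [0.0096 0.0058]
 wing? 82 [0.4785 0.3073 0.1352] -0.444 [0.0127 0.0039]
 wing? 76 [0.4518 0.1908 0.1359] -0.38 [0.0126 0.0038]
 rodrest ((585.34375, 28.637588500976562), (178.08148193359375, 261.26190185546875), 64.70706176757812) 331
 grip 99 [ 0.6179 -0.0063  0.0672] 0.046 0.07053316465030453 ((620.0761108398438, -6.48344612121582), (65.23210906982422, 12.5933198928833), 1.1113389730453491)
 tray ((465.16644287109375, -265.3774108886719), (200.08631896972656, 170.80844116210938), 16.07197380065918) 408
side0 cover ((504.4309387207031, 329.4998779296875), (350.81695556640625, 153.34913635253906), 77.03720092773438) 1983 0.0972634222242517
 wing? 95 [0.5404 0.2373 0.1351] -0.008 [0.0106 0.0053]
 wing? 80 [0.4512 0.1956 0.1337] -0.348 [0.0139 0.0039]
 wing? 81 [0.477  0.3124 0.1338] -0.435 [0.0138 0.0038]
 wing? 151 [0.5426 0.4778 0.1348] 0.938 [0.018  0.0067]
 rodrest ((599.2294921875, 26.485687255859375), (177.9315643310547, 243.03738403320312), 67.67132568359375) 304
 grip 92 [6.191e-01 2.000e-04 6.030e-02] 0.045 0.06808492615605138 ((618.3593139648438, -2.5939254760742188), (61.791648864746094, 17.572467803955078), 2.774951457977295)
 tray ((466.0328063964844, -262.95758056640625), (200.7099609375, 182.7620849609375), 16.31922721862793) 317
```

Call:
move_arm:
  moves:
    - {"dp": [32,37,0],"yaw": 0.108}
    - {"dp": [32,37,0],"yaw": 0.108}
    - {"dp": [32,37,0],"yaw": 0.108}
    - {"dp": [32,37,0],"yaw": 0.108}
    - {"dp": [32,37,0],"yaw": 0.108}
    - {"dp": [32,37,0],"yaw": 0.108}
    - {"dp": [32,37,0],"yaw": 0.108}
    - {"dp": [32,37,0],"yaw": 0.108}
    - {"dp": [32,37,0],"yaw": 0.108}
    - {"dp": [32,37,0],"yaw": 0.108}
    - {"dp": [32,37,0],"yaw": 0.108}
    - {"dp": [-7,47,0],"yaw": 0.108}
    - {"dp": [-7,47,0],"yaw": 0.108}
    - {"dp": [-7,47,0],"yaw": 0.108}
    - {"dp": [-7,47,0],"yaw": 0.108}
    - {"dp": [-7,47,0],"yaw": 0.108}
    - {"dp": [-7,47,0],"yaw": 0.108}
    - {"dp": [-7,47,0],"yaw": 0.108}
    - {"dp": [-7,47,0],"yaw": 0.108}
  gripper: 50

```text
t: 2.8
eef_pos: [0.4968, 0.1666, 0.2317]
ee_rot: [3.141, 0.001, 2.371]
ft_force: [1.1, 0.1, -0.3]
grip_width: 0.502
```

```bash
python3 - <<'E'
from h import *
p=shot('wrist','wrist1');s=read_state();print(s['t'],s['eef_pos'],s['q'])
E
python3 meas.py wrist1
```

```text
2.85 [0.49423943 0.17569266 0.23218935] [ 0.29450549  0.14137824 -0.77770736  1.73630413  0.09971383  1.30276467
  0.31133519]
wrist1 cover ((499.4684753417969, 307.7263488769531), (304.45721435546875, 149.6581573486328), 76.94742584228516) 27085 0.09546946126223149
 wing? 1108 [0.5562 0.4318 0.1296] -0.162 [0.01   0.0018]
 wing? 1301 [0.4782 0.3084 0.1331] -0.458 [0.0125 0.0037]
 wing? 800 [0.4519 0.1939 0.1347] -0.382 [0.0125 0.0036]
 wing? 1108 [0.5401 0.2333 0.1353] -0.353 [0.0099 0.0059]
 wing? 201 [0.5728 0.2277 0.14  ] 1.372 [0.0078 0.0023]
 rodrest ((548.7144165039062, 69.40746307373047), (189.0194854736328, 186.37765502929688), 10.043253898620605) 12870
 grip 10049 [0.4673 0.1279 0.2873] -0.692 0.3187284058770867 ((524.5932006835938, 39.93963623046875), (120.52775573730469, 242.38665771484375), 51.13303756713867)
 tray ((461.0509948730469, -265.7148132324219), (191.40621948242188, 174.1648712158203), 16.149076461791992) 1227
```

View pics/wrist1.png

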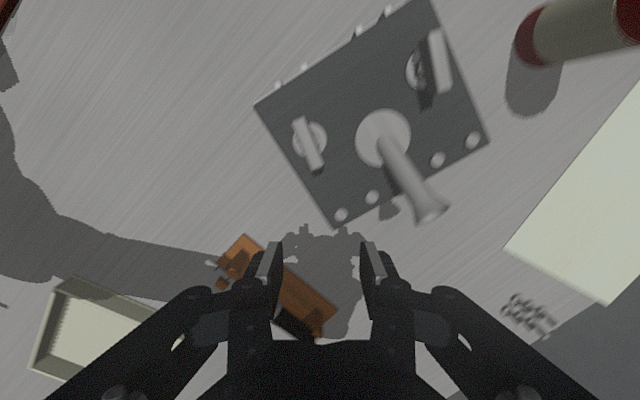

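The wrist view shows both wings, at (308,143) and (440,62), and agrees with the top and side views. I'll start with the nearer right bolt at (452,194).

Call:
move_arm:
  moves:
    - {"dp": [-20,9,0],"yaw": 0.13}
    - {"dp": [-22,9,0],"yaw": 0.13}
    - {"dp": [0,0,-30],"yaw": 0.14}
    - {"dp": [0,0,-30],"yaw": 0}
    - {"dp": [0,0,0],"yaw": 0}
    - {"dp": [0,0,0],"yaw": 0}

```text
t: 3.45
eef_pos: [0.4553, 0.1828, 0.1719]
ee_rot: [-3.141, -0.001, 2.766]
ft_force: [0.0, 0.3, 0.4]
grip_width: 0.498
```

Call:
move_arm:
  moves:
    - {"dp": [-3,11,0],"yaw": 0}
    - {"dp": [0,0,-32],"yaw": 0}
    - {"dp": [0,0,-32],"yaw": 0}
    - {"dp": [0,0,0],"yaw": 0}
    - {"dp": [0,0,0],"yaw": 0}

```text
t: 3.95
eef_pos: [0.4526, 0.1949, 0.1087]
ee_rot: [3.141, 0.0, 2.767]
ft_force: [-0.1, -0.3, -0.1]
grip_width: 0.496
```

Call:
move_arm:
  moves:
    - {"dp": [0,0,0],"yaw": 0}
    - {"dp": [0,0,0],"yaw": 0}
    - {"dp": [0,0,0],"yaw": 0}
    - {"dp": [0,0,0],"yaw": 0}
    - {"dp": [0,0,0],"yaw": 0}
    - {"dp": [0,0,0],"yaw": 0}
  gripper: 0

```text
t: 4.55
eef_pos: [0.4527, 0.1927, 0.1093]
ee_rot: [-3.139, 0.002, 2.765]
ft_force: [-6.4, -8.3, 16.0]
grip_width: 0.157
```

Call:
move_arm:
  moves:
    - {"dp": [0,0,0],"yaw": -0.12}
    - {"dp": [0,0,0],"yaw": -0.12}
    - {"dp": [0,0,0],"yaw": -0.12}
    - {"dp": [0,0,0],"yaw": -0.12}
    - {"dp": [0,0,0],"yaw": -0.12}
    - {"dp": [0,0,0],"yaw": -0.12}
    - {"dp": [0,0,0],"yaw": -0.12}
    - {"dp": [0,0,0],"yaw": -0.12}
    - {"dp": [0,0,0],"yaw": -0.12}
    - {"dp": [0,0,0],"yaw": -0.12}
    - {"dp": [0,0,0],"yaw": 0}
    - {"dp": [0,0,0],"yaw": 0}

```text
t: 5.75
eef_pos: [0.4529, 0.1929, 0.1094]
ee_rot: [3.14, 0.002, 1.565]
ft_force: [-4.6, -6.8, 12.6]
grip_width: 0.158
```

```bash
python3 -c "
from h import *
s=read_state();print(s['ee_rot'],s['torque'],s['ft_force'],s['q'])"
```

```text
[3.14003548e+00 1.96248663e-03 1.56524488e+00] [-1.5010128   1.16553686 -0.01665555] [-4.60496778 -6.82451298 12.62611955] [ 0.13039095  0.17667405 -0.67343959  1.95965598  0.12983155  1.04661807
 -0.60618318]
```

Turning on in small steps until the torque shows the stop.

Call:
move_arm:
  moves:
    - {"dp": [0,0,0],"yaw": -0.03}
    - {"dp": [0,0,0],"yaw": -0.03}
    - {"dp": [0,0,0],"yaw": 0}
    - {"dp": [0,0,0],"yaw": 0}

```text
t: 6.15
eef_pos: [0.4529, 0.1929, 0.1094]
ee_rot: [3.14, 0.002, 1.505]
ft_force: [-5.3, -7.6, 12.7]
grip_width: 0.157
```

```bash
python3 -c "
from h import *
s=read_state();print(s['ee_rot'],s['torque'],s['ft_force'],s['q'])"
```

```text
[3.14003577e+00 1.77767311e-03 1.50547176e+00] [-1.52397227  1.13696752  0.03576604] [-5.31305193 -7.61961428 12.71938805] [ 0.12466223  0.175835   -0.66707815  1.9598693   0.12807838  1.04632591
 -0.6645688 ]
```

Call:
move_arm:
  moves:
    - {"dp": [0,0,0],"yaw": -0.03}
    - {"dp": [0,0,0],"yaw": -0.03}
    - {"dp": [0,0,0],"yaw": 0}
    - {"dp": [0,0,0],"yaw": 0}

```text
t: 6.55
eef_pos: [0.4529, 0.1929, 0.1094]
ee_rot: [3.14, 0.002, 1.446]
ft_force: [-5.1, -7.7, 12.3]
grip_width: 0.152
```

```bash
python3 -c "
from h import *
s=read_state();print(s['ee_rot'],s['torque'],s['ft_force'],s['q'])"
```

```text
[3.13980439e+00 1.75808371e-03 1.44592452e+00] [-1.48121801  1.11200634  0.2915894 ] [-5.07477608 -7.70762727 12.28712129] [ 0.11876017  0.17481646 -0.66066399  1.96015002  0.1265153   1.04602817
 -0.72295022]
```

Call:
move_arm:
  moves:
    - {"dp": [0,0,0],"yaw": -0.04}
    - {"dp": [0,0,0],"yaw": -0.04}
    - {"dp": [0,0,0],"yaw": 0}
    - {"dp": [0,0,0],"yaw": 0}

```text
t: 6.95
eef_pos: [0.453, 0.1929, 0.1094]
ee_rot: [3.139, 0.002, 1.367]
ft_force: [-5.2, -7.8, 12.2]
grip_width: 0.149
```

```bash
python3 -c "
from h import *
s=read_state();print(s['ee_rot'],s['torque'],s['ft_force'],s['q'])"
```

```text
[3.13931021e+00 1.92569307e-03 1.36718759e+00] [-1.65374713  1.05520933  0.89955505] [-5.22132944 -7.80270709 12.18925753] [ 0.11090614  0.1734653  -0.65227579  1.96050542  0.12480164  1.04572095
 -0.80045913]
```

The torque has climbed to 0.9 N m, so the right bolt is on its stop. Release and go up.

Call:
move_arm:
  moves:
    - {"dp": [0,0,0],"yaw": 0}
    - {"dp": [0,0,0],"yaw": 0}
    - {"dp": [0,0,0],"yaw": 0}
    - {"dp": [0,0,25],"yaw": 0}
    - {"dp": [0,0,35],"yaw": 0.14}
    - {"dp": [0,0,40],"yaw": 0.14}
    - {"dp": [6,26,20],"yaw": 0.14}
    - {"dp": [6,30,0],"yaw": 0.14}
    - {"dp": [6,30,0],"yaw": 0.14}
    - {"dp": [7,30,0],"yaw": 0.14}
    - {"dp": [0,0,0],"yaw": 0.14}
    - {"dp": [0,0,0],"yaw": 0.14}
    - {"dp": [0,0,0],"yaw": 0.14}
    - {"dp": [0,0,0],"yaw": 0.07}
    - {"dp": [0,0,0],"yaw": 0}
    - {"dp": [0,0,0],"yaw": 0}
  gripper: 50

```text
t: 8.55
eef_pos: [0.4773, 0.31, 0.2273]
ee_rot: [-3.142, -0.0, 2.694]
ft_force: [-0.3, -0.0, -0.8]
grip_width: 0.502
```

```bash
python3 - <<'E'
from h import *
p=shot('top','top2');s=read_state();print(s['t'],s['eef_pos'],s['q'])
E
python3 meas.py top2 | head -8
```

```text
8.6 [0.47726258 0.3099675  0.22733099] [ 0.06954337  0.27374623 -0.85597395  1.63751631  0.21185454  1.32739144
  0.30429918]
top2 cover ((498.942138671875, 305.988037109375), (303.8939514160156, 149.16786193847656), 77.11783599853516) 2162 0.09773029588528051
 wing? 44 [0.5705 0.2279 0.1409] 1.438 [0.007  0.0043]
 wing? 82 [0.5365 0.2317 0.1347] -0.399 [0.0098 0.0056]
 wing? 31 [0.4904 0.301  0.135 ] -0.226 [0.0052 0.0036]
 wing? 68 [0.4518 0.1911 0.1365] 1.509 [0.013  0.0036]
 rodrest ((590.5224609375, 28.094818115234375), (177.12509155273438, 267.6407775878906), 66.05809020996094) 328
 grip 83 [ 0.6186 -0.0048  0.0676] -0.587 0.07054849134568467 ((570.2242431640625, 54.87350082397461), (55.79405975341797, 196.4713897705078), 38.09953308105469)
 tray ((465.2364196777344, -265.7749938964844), (200.3948211669922, 171.03868103027344), 16.04511833190918) 401
```

The right wing now reads -1.63 rad in the world, which is the end stop. Descending on the left one.

Call:
move_arm:
  moves:
    - {"dp": [0,-1,-40],"yaw": 0}
    - {"dp": [0,0,-40],"yaw": 0}
    - {"dp": [0,0,-38],"yaw": 0}
    - {"dp": [0,0,0],"yaw": 0}
    - {"dp": [0,0,0],"yaw": 0}

```text
t: 9.1
eef_pos: [0.4771, 0.3092, 0.11]
ee_rot: [-3.141, -0.001, 2.696]
ft_force: [0.6, 0.3, -0.0]
grip_width: 0.498
```

Call:
move_arm:
  moves:
    - {"dp": [0,0,0],"yaw": 0}
    - {"dp": [0,0,0],"yaw": 0}
    - {"dp": [0,0,0],"yaw": 0}
    - {"dp": [0,0,0],"yaw": 0}
    - {"dp": [0,0,0],"yaw": 0}
    - {"dp": [0,0,0],"yaw": -0.12}
    - {"dp": [0,0,0],"yaw": -0.12}
    - {"dp": [0,0,0],"yaw": -0.12}
    - {"dp": [0,0,0],"yaw": -0.12}
    - {"dp": [0,0,0],"yaw": -0.12}
    - {"dp": [0,0,0],"yaw": -0.12}
    - {"dp": [0,0,0],"yaw": -0.12}
    - {"dp": [0,0,0],"yaw": -0.12}
    - {"dp": [0,0,0],"yaw": -0.12}
    - {"dp": [0,0,0],"yaw": 0}
  gripper: 0

```text
t: 10.6
eef_pos: [0.4798, 0.3112, 0.1126]
ee_rot: [3.135, -0.004, 1.612]
ft_force: [3.9, 3.8, 5.1]
grip_width: 0.125
```

```bash
python3 -c "
from h import *
s=read_state();print(s['ee_rot'],s['torque'],s['ft_force'],s['q'])"
```

```text
[ 3.13502792 -0.00412085  1.61238715] [ 0.68773272 -0.77389301 -0.09863097] [3.92734415 3.77824847 5.06137731] [-0.12021811  0.33070352 -0.6309227   1.78060365  0.21851753  1.09262313
 -0.78358901]
```

Call:
move_arm:
  moves:
    - {"dp": [0,0,0],"yaw": -0.06}
    - {"dp": [0,0,0],"yaw": -0.06}
    - {"dp": [0,0,0],"yaw": -0.06}
    - {"dp": [0,0,0],"yaw": -0.05}
    - {"dp": [0,0,0],"yaw": 0}

```text
t: 11.1
eef_pos: [0.48, 0.3113, 0.1127]
ee_rot: [3.135, -0.005, 1.389]
ft_force: [5.9, 2.9, 7.2]
grip_width: 0.125
```

```bash
python3 -c "
from h import *
s=read_state();print(s['ee_rot'],s['torque'],s['ft_force'],s['q'])"
```

```text
[ 3.13451922 -0.00500139  1.38922048] [ 0.35399192 -1.20647721  2.47909168] [5.9349063  2.92379478 7.16490506] [-0.15018204  0.32327669 -0.59480388  1.78192381  0.20499069  1.08927736
 -0.99662478]
```

Call:
move_arm:
  moves:
    - {"dp": [0,0,0],"yaw": 0}
    - {"dp": [0,0,0],"yaw": 0}
    - {"dp": [0,0,0],"yaw": 0}
    - {"dp": [0,0,25],"yaw": 0}
    - {"dp": [0,0,40],"yaw": 0}
    - {"dp": [0,0,45],"yaw": 0.14}
    - {"dp": [15,-45,10],"yaw": 0.14}
    - {"dp": [15,-45,0],"yaw": 0.14}
    - {"dp": [15,-45,0],"yaw": 0.14}
    - {"dp": [15,-45,0],"yaw": 0.14}
    - {"dp": [15,-45,0],"yaw": 0.14}
    - {"dp": [15,-45,0],"yaw": 0.14}
    - {"dp": [15,-40,0],"yaw": 0.14}
    - {"dp": [15,0,0],"yaw": 0.14}
    - {"dp": [10,0,0],"yaw": 0.14}
    - {"dp": [0,0,0],"yaw": 0.14}
    - {"dp": [0,0,0],"yaw": 0.14}
  gripper: 60

```text
t: 12.8
eef_pos: [0.6042, 0.009, 0.2283]
ee_rot: [3.141, -0.001, 3.041]
ft_force: [-1.0, -0.3, -0.1]
grip_width: 0.603
```

```bash
python3 - <<'E'
from h import *
p=shot('top','top3');p=shot('wrist','wrist3');p=shot('side','side3');s=read_state();print(s['t'],s['eef_pos'],s['ee_rot'],s['q'])
E
python3 meas.py top3 side3 wrist3
```

```text
12.95 [0.60408425 0.00896093 0.22847422] [ 3.14156628e+00 -5.68214524e-04  3.03201794e+00] [ 0.39753371  0.29946838 -0.59691175  1.55975001  0.17115843  1.33572404
  1.24249875]bash:   957 Killed                     python3 meas.py top3 side3 wrist3
```

View pics/wrist3.png

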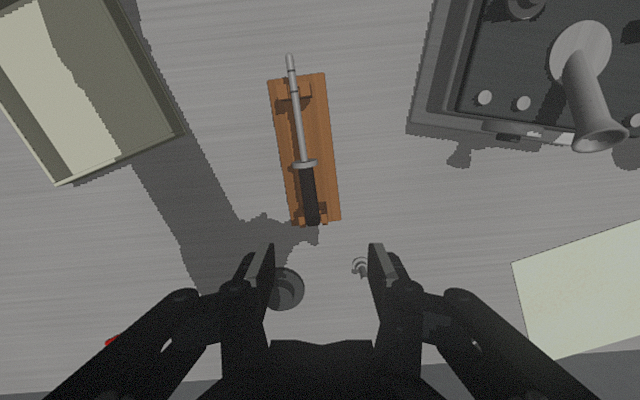

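```bash
sed -i 's/\[:,:2\])\(;a=\|;print\)/[:,:2],full_matrices=False)\1/; s/(q-c)\[:,:2\])/(q-c)[:,:2],full_matrices=False)/g; s/full_matrices=False,full_matrices=False/full_matrices=False/' meas.py; grep -n svd meas.py; python3 meas.py top3 side3
python3 - <<'E'
from h import *
p=load('wrist3');X=cloud(p);g=p['color'].astype(int).sum(-1);z=X[...,2]
m=np.zeros(z.shape,bool);m[45:235,260:345]=1
for nm,mm in [('grip',m&(g<120)&(z>0.055)&(z<0.075)),('rod',m&(z>0.054)&(z<0.075)&(g>200))]:
    q=X[mm];c=q.mean(0);print(nm,len(q),c.round(4),cv2.minAreaRect((q[:,:2]*1000).astype(np.float32)),np.percentile(q[:,2],[10,50,90]).round(4))
    vx,vy,x0,y0=cv2.fitLine((q[:,:2]*1000).astype(np.float32),cv2.DIST_L2,0,.01,.01).ravel();print(' line',np.arctan(vy/vx),x0,y0)
E
```

```text
15:                c=q.mean(0);u,s,vt=np.linalg.svd((q-c)[:,:2],full_matrices=False);a=np.arctan(vt[0,1]/vt[0,0]);print(' wing?',len(q),c.round(4),a.round(3),np.sqrt(s**2/len(q)).round(4))
20:            c=q.mean(0);u,s,vt=np.linalg.svd((q-c)[:,:2],full_matrices=False);print(' grip',len(q),c.round(4),np.arctan(vt[0,1]/vt[0,0]).round(3),np.percentile(q[:,2],90), cv2.minAreaRect((q[:,:2]*1000).astype(np.float32)))
top3 cover ((499.3074035644531, 306.5494384765625), (304.8458251953125, 149.00672912597656), 76.97254943847656) 2349 0.09772725540056648
 wing? 85 [0.5526 0.4366 0.1348] -0.437 [0.0181 0.0064]
 wing? 46 [0.5704 0.2279 0.1411] 1.448 [0.0073 0.0042]
 wing? 84 [0.5377 0.2318 0.1348] -0.441 [0.0098 0.0056]
 wing? 68 [0.4791 0.3087 0.1366] 1.522 [0.0134 0.0036]
 wing? 66 [0.4518 0.1915 0.1358] 1.501 [0.0127 0.0036]
 rodrest ((529.5574340820312, 49.91534423828125), (199.80238342285156, 258.5931701660156), 89.97118377685547) 6543
 grip 92 [ 0.5717 -0.0167  0.6352] 0.558 0.6462982865471368 ((567.0752563476562, 0.9637870788574219), (156.07786560058594, 80.25138854980469), 12.766255378
[... 560 characters left out ...]
869140625), 88.40283203125) 6253
 grip 1768 [0.5761 0.0322 0.4464] 0.195 0.6063364840227272 ((527.3995971679688, -8.451072692871094), (238.0255126953125, 120.1122817993164), 18.191104888916016)
 tray ((466.1337890625, -263.3842468261719), (200.6724090576172, 184.88986206054688), 16.289934158325195) 320
grip 128 [ 0.6254 -0.0038  0.0639] ((618.33544921875, -5.277107238769531), (67.33130645751953, 15.640992164611816), 2.020752191543579) [0.0602 0.0647 0.066 ]
 line -0.012720872 625.4386 -3.7989511
rod 1386 [ 0.5347 -0.0084  0.0584] ((561.8904418945312, -7.665925979614258), (188.48941040039062, 33.995906829833984), 2.1288743019104004) [0.0555 0.0573 0.0622]
 line 0.043513656 534.73224 -8.365218
```

Both wings now lie at about 1.51 rad (mod π), which is the expected end stop of 1.514, and the left one's torque rose to 2.5 N m. The grip's centre is (619,-5) with yaw 0.042. Next I refine the tube mouth.

Run:
```python
from h import *
cy=-0.2274
M=np.array([.5679,.2278,.150])
ex=np.array([np.cos(cy),np.sin(cy),0]);ey=np.array([-np.sin(cy),np.cos(cy),0])
a=ex*np.cos(np.radians(40))+np.array([0,0,1])*np.sin(np.radians(40)); n=np.cross(a,ey)
for s in ['wrist3','wrist1','top3','side3','top0']:
    X=cloud(load(s)).reshape(-1,3);X=X[np.isfinite(X[:,0])]
    d=(X-M); 
    ax,y,w=d@a,d@ey,d@n
    k=(abs(ax)<5)&(np.hypot(y,w)<.024)&(np.hypot(y,w)>.009)
    if k.sum()<8: print(s,k.sum());continue
    q=np.stack([y[k],w[k]],1)*1000
    (c,rad)=cv2.minEnclosingCircle(q.astype(np.float32));print(s,k.sum(),'y,n ctr',np.round(c,1),round(rad,1),'ax',np.percentile(ax[k]*1000,[5,50,95]).round(1),'y rng',np.percentile(q[:,0],[1,99]).round(1),'n',np.percentile(q[:,1],[1,99]).round(1))
```

```text
wrist3 5683 y,n ctr [-0.  0.] 24.0 ax [-104.2  -64.9   -1.1] y rng [-22.1  21.3] n [-21.7  22.2]
wrist1 5102 y,n ctr [-0.  0.] 24.0 ax [-255.2  -84.1   -3.1] y rng [-22.2  22.2] n [-16.7  22.8]
top3 524 y,n ctr [0.1 0. ] 23.9 ax [-252.6  -82.9   -1. ] y rng [-22.2  22.9] n [-16.8  22.4]
side3 564 y,n ctr [-0.1  0.1] 23.9 ax [-254.1  -97.8   -4.5] y rng [-22.7  22.1] n [-17.3  21.9]
top0 530 y,n ctr [0.2 0.2] 23.7 ax [-252.3  -82.7   -1.2] y rng [-22.   22.2] n [-17.5  22.3]
```

Run:
```python
from h import *
cy=-0.2274
M=np.array([.5679,.2278,.150])
ex=np.array([np.cos(cy),np.sin(cy),0]);ey=np.array([-np.sin(cy),np.cos(cy),0])
a=ex*np.cos(np.radians(40))+np.array([0,0,1])*np.sin(np.radians(40)); n=np.cross(a,ey)
print(n)
for s in ['wrist3','wrist1','top3','side3','top0']:
    X=cloud(load(s)).reshape(-1,3);X=X[np.isfinite(X[:,0])]
    d=(X-M); 
    ax,y,w=d@a,d@ey,d@n
    k=(abs(ax)<.006)&(np.hypot(y,w)<.024)
    if k.sum()<8: print(s,k.sum());continue
    q=np.stack([y[k],w[k]],1)*1000
    (c,rad)=cv2.minEnclosingCircle(q.astype(np.float32));print(s,k.sum(),'y,n ctr',np.round(c,1),round(rad,1),'ax',np.percentile(ax[k]*1000,[5,50,95]).round(1),'y rng',np.percentile(q[:,0],[1,99]).round(1),'n',np.percentile(q[:,1],[1,99]).round(1))
    # tube body centreline lateral
    k=(ax<-.025)&(ax>-.06)&(np.hypot(y,w)<.016)
    print('   tube body y range',np.percentile(y[k]*1000,[2,98]).round(1),k.sum())
```

```text
[-0.62623959  0.1449134   0.76604444]
wrist3 917 y,n ctr [-0.6 -1.8] 17.7 ax [-5.4 -1.9 -0.2] y rng [-16.2  15. ] n [-16.7  14.5]
   tube body y range [-10.9   3.9] 1223
wrist1 443 y,n ctr [ 0.2 -1. ] 17.1 ax [-5.4 -2.6 -0.8] y rng [-15.3  14.8] n [-15.4  15.1]
   tube body y range [-10.    9.7] 871
top3 51 y,n ctr [-2.   1.1] 18.1 ax [-5.  -0.2  2.1] y rng [-15.7  13.5] n [-16.2  19. ]
   tube body y range [-11.4   8.1] 68
side3 32 y,n ctr [2.9 2.6] 18.8 ax [-5.  -1.2  1. ] y rng [-12.7  16. ] n [-15.3  19.9]
   tube body y range [-8.3 10.3] 77
top0 54 y,n ctr [0.1 2.1] 16.7 ax [-5.7 -1.1  2.5] y rng [-14.4  13.8] n [-14.1  17.7]
   tube body y range [-11.2   7.9] 68
```

Call:
move_arm:
  moves:
    - {"dp": [19,-14,0],"yaw": 0.12}
    - {"dp": [0,0,-40],"yaw": 0}
    - {"dp": [0,0,-40],"yaw": 0}
    - {"dp": [0,0,0],"yaw": 0}
    - {"dp": [0,0,0],"yaw": 0}

```text
t: 13.45
eef_pos: [0.6231, -0.0048, 0.1492]
ee_rot: [3.141, -0.001, -3.13]
ft_force: [0.4, -0.1, 0.9]
grip_width: 0.601
```

Call:
move_arm:
  moves:
    - {"dp": [0,0,-40],"yaw": 0.03}
    - {"dp": [0,0,-40],"yaw": 0}
    - {"dp": [0,0,-31],"yaw": 0}
    - {"dp": [0,0,0],"yaw": 0}
    - {"dp": [0,0,0],"yaw": 0}

```text
t: 13.95
eef_pos: [0.6247, -0.0045, 0.0402]
ee_rot: [-3.141, 0.002, -3.099]
ft_force: [0.5, 0.5, 0.5]
grip_width: 0.601
```

Call:
move_arm:
  moves:
    - {"dp": [0,0,0],"yaw": 0}
    - {"dp": [0,0,0],"yaw": 0}
    - {"dp": [0,0,0],"yaw": 0}
    - {"dp": [0,0,0],"yaw": 0}
    - {"dp": [0,0,0],"yaw": 0}
    - {"dp": [0,0,0],"yaw": 0}
  gripper: 0

```text
t: 14.55
eef_pos: [0.6247, -0.0048, 0.0399]
ee_rot: [-3.141, 0.003, -3.098]
ft_force: [-1.5, -1.0, 9.1]
grip_width: 0.179
```

Call:
move_arm:
  moves:
    - {"dp": [0,0,20],"yaw": 0}
    - {"dp": [0,0,40],"yaw": 0}
    - {"dp": [0,0,40],"yaw": 0}
    - {"dp": [25,38,10],"yaw": -0.05}
    - {"dp": [25,38,0],"yaw": -0.05}
    - {"dp": [25,38,0],"yaw": -0.05}
    - {"dp": [25,38,0],"yaw": -0.05}
    - {"dp": [25,38,-10],"yaw": -0.071}
    - {"dp": [0,0,0],"yaw": 0}
    - {"dp": [0,0,0],"yaw": 0}
    - {"dp": [0,0,0],"yaw": 0}

```text
t: 15.65
eef_pos: [0.7485, 0.1838, 0.1383]
ee_rot: [-3.141, 0.001, 2.913]
ft_force: [0.2, -1.3, -1.2]
grip_width: 0.17
```

Run:
```python
from h import *
p=shot('side','side4');p=shot('wrist','wrist4');s=read_state();print(s['t'],s['eef_pos'],s['ee_rot'],s['q'],s['ft_force'])
a=load('side4')['color'][170:300,200:340];cv2.imwrite('pics/c4.png',cv2.resize(a,None,fx=4.5,fy=4.5,interpolation=cv2.INTER_CUBIC)[:,:,::-1])
```

```text
15.75 [0.74867919 0.18313554 0.13867925] [-3.14107003e+00  1.41758482e-03  2.91233014e+00] [ 0.01332811  0.6894811  -0.52568928  1.19495203  0.33544504  1.3394069
  0.85448657] [-0.6002673   0.58654018 -1.11353476]
```

View pics/c4.png

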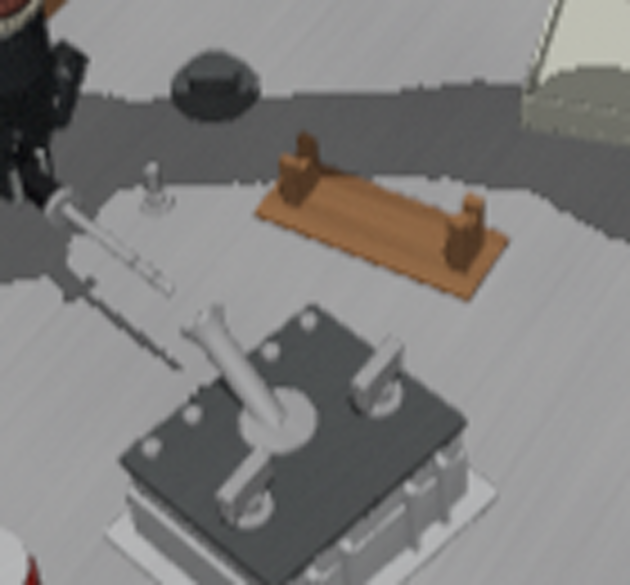

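View pics/wrist4.png

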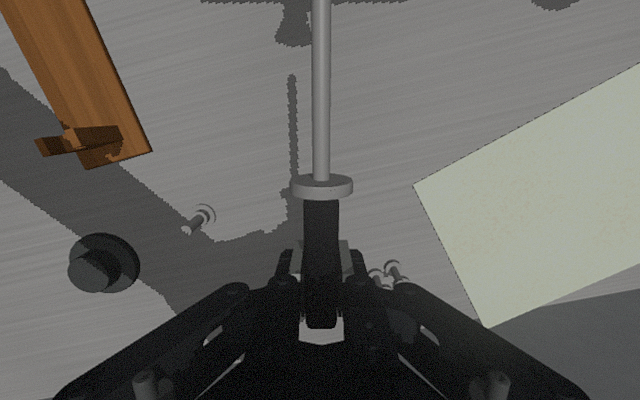

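```bash
cat > rod.py <<'E'
from h import *
cy=-0.2274
M=np.array([.5679,.2278,.150])
ex=np.array([np.cos(cy),np.sin(cy),0]);ey=np.array([-np.sin(cy),np.cos(cy),0]);ez=np.array([0,0,1.])
def rodfit(s,tcp,yaw=None,zmin=.02,rows=None):
    """thin-rod points: near the tool's vertical plane, from tcp outward; returns fit in tool frame"""
    p=load(s);X=cloud(p)
    if yaw is None: yaw=cy
    tx=np.array([np.cos(yaw),np.sin(yaw),0]);ty=np.array([-np.sin(yaw),np.cos(yaw),0])
    d=X-tcp; u=d@tx; v=d@ty; w=d[...,2]
    g=p['color'].astype(int)
    k=(u<-.052)&(u>-.17)&(abs(v)<.012)&(X[...,2]>zmin)
    return u[k],v[k],w[k]
if __name__=='__main__':
    import sys
    tcp=np.array([float(x) for x in sys.argv[2:5]]); yaw=float(sys.argv[5]) if len(sys.argv)>5 else None
    zmin=float(sys.argv[6]) if len(sys.argv)>6 else .06
    u,v,w=rodfit(sys.argv[1],tcp,yaw,zmin)
    print(len(u),'u',u.min(),u.max())
    pv=np.polyfit(u,v,1);pw=np.polyfit(u,w,1)
    print('lateral slope',pv[0].round(4),'at u=0',pv[1].round(4),'| tilt(rad,tip down +)',np.arctan(pw[0]).round(4),'surface w at u=0',pw[1].round(4),'resid',np.std(w-np.polyval(pw,u)).round(4))
E
python3 rod.py wrist4 .7487 .1831 .1387; python3 rod.py side4 .7487 .1831 .1387
```

```text
3244 u -0.11810670939722916 -0.05209269028544877
lateral slope -0.0019 at u=0 0.0008 | tilt(rad,tip down +) -0.0012 surface w at u=0 0.0163 resid 0.0011
509 u -0.1597345523466629 -0.052908560135649284
lateral slope 0.0877 at u=0 0.0073 | tilt(rad,tip down +) 1.3473 surface w at u=0 0.6688 resid 0.1014
```

The side crop shows the rod in line with the tube (tip at (172,292), mouth at (205,315)) and both wings turned. The wrist fit says the rod is level and 2 mm off laterally. I'll put the tip into the flare.

Call:
move_arm:
  moves:
    - {"dp": [0,2,-3],"yaw": 0}
    - {"dp": [-12,2.7,0],"yaw": 0}
    - {"dp": [-12,2.7,0],"yaw": 0}
    - {"dp": [-8,1.8,0],"yaw": 0}
    - {"dp": [0,0,0],"yaw": 0}
    - {"dp": [0,0,0],"yaw": 0}

```text
t: 16.35
eef_pos: [0.7167, 0.1939, 0.135]
ee_rot: [-3.141, 0.001, 2.914]
ft_force: [0.4, -1.5, -0.0]
grip_width: 0.17
```

Call:
move_arm:
  moves:
    - {"dp": [-4,0.9,0],"yaw": 0}
    - {"dp": [-4,0.9,0],"yaw": 0}
    - {"dp": [0,0,0],"yaw": 0}

```text
t: 16.65
eef_pos: [0.7088, 0.1959, 0.135]
ee_rot: [3.141, 0.002, 2.914]
ft_force: [3.5, -1.6, -1.7]
grip_width: 0.175
```

Call:
move_arm:
  moves:
    - {"dp": [-1.5,-0.5,4],"yaw": 0}
    - {"dp": [-1.5,0,4],"yaw": 0}
    - {"dp": [0,0,0],"yaw": 0}

```text
t: 16.95
eef_pos: [0.7075, 0.195, 0.1437]
ee_rot: [3.14, 0.005, 2.913]
ft_force: [9.2, -0.5, -4.1]
grip_width: 0.172
```

Call:
move_arm:
  moves:
    - {"dp": [-1.5,0.3,6],"yaw": 0}
    - {"dp": [-1.5,0.3,6],"yaw": 0}
    - {"dp": [0,0,0],"yaw": 0}

```text
t: 17.25
eef_pos: [0.7051, 0.1954, 0.1564]
ee_rot: [3.14, 0.006, 2.912]
ft_force: [11.8, -0.7, -3.1]
grip_width: 0.178
```

```bash
cat > chk.py <<'E'
import sys
from h import *
n=sys.argv[1]
p=shot('wrist','w'+n);s=read_state();print(s['t'],np.round(s['eef_pos'],4),np.round(s['ee_rot'],3),'F',np.round(s['ft_force'],1),'T',np.round(s['torque'],2),'g',round(s['grip_width'],3))
from rod import *
tcp=np.array(s['eef_pos']);d=tcp-M;print('tcp u,v,w mm',(d@ex*1000).round(1),(d@ey*1000).round(1),(d[2]*1000).round(1))
y=s['ee_rot'][2]-np.pi
u,v,w=rodfit('w'+n,tcp,y,.06)
k=(u<-.06)&(u>-.11);u,v,w=u[k],v[k],w[k]
for _ in range(3):
    pw=np.polyfit(u,w,1);r=w-np.polyval(pw,u);k=abs(r)<max(2*np.std(r),.001);u,v,w=u[k],v[k],w[k]
pv=np.polyfit(u,v,1)
print(len(u),'lat',pv.round(4),'tilt',np.arctan(pw[0]).round(3),'w0',pw[1].round(4),'res',np.std(r).round(4))
E
python3 chk.py 5
```

```text
17.3 [0.7051 0.1953 0.156 ] [3.14  0.006 2.912] F [11.  -1.  -2.9] T [-0.24 -2.62 -0.2 ] g 0.174
tcp u,v,w mm 141.0 -0.8 6.0
1771 lat [-0.0084  0.0006] tilt 0.138 w0 0.0167 res 0.0008
```

View pics/w5.png

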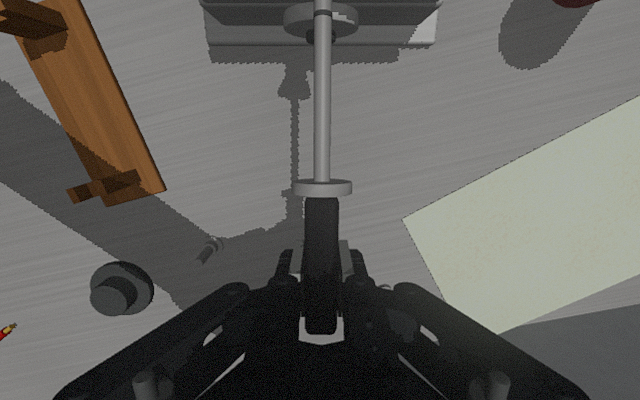

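Pivoting in the jaws works: the tilt is 0.14 rad at about 11 N. The rod enters the rim centred at (320,15). Continuing the arc.

Call:
move_arm:
  moves:
    - {"dp": [-2,0.5,7],"yaw": 0}
    - {"dp": [-2,0.5,7],"yaw": 0}
    - {"dp": [0,0,0],"yaw": 0}

```text
t: 17.6
eef_pos: [0.701, 0.1968, 0.1708]
ee_rot: [3.139, 0.006, 2.913]
ft_force: [9.5, -0.6, -1.0]
grip_width: 0.176
```

Call:
move_arm:
  moves:
    - {"dp": [-2.5,0.6,6],"yaw": 0}
    - {"dp": [-2.5,0.6,6],"yaw": 0}
    - {"dp": [0,0,0],"yaw": 0}

```text
t: 17.9
eef_pos: [0.6963, 0.1977, 0.1829]
ee_rot: [3.139, 0.007, 2.912]
ft_force: [11.3, -0.5, 0.2]
grip_width: 0.173
```

```bash
python3 chk.py 6
```

```text
17.95 [0.6964 0.1976 0.1826] [3.14  0.007 2.912] F [10.8 -0.9 -0.6] T [-0.12 -2.47 -0.27] g 0.174
tcp u,v,w mm 132.0 -0.5 32.6
1381 lat [-0.0031  0.0009] tilt 0.319 w0 0.0164 res 0.0008
```

Call:
move_arm:
  moves:
    - {"dp": [-3,0.7,7],"yaw": 0}
    - {"dp": [-3,0.7,7],"yaw": 0}
    - {"dp": [0,0,0],"yaw": 0}

```text
t: 18.25
eef_pos: [0.6893, 0.1995, 0.1967]
ee_rot: [3.14, 0.005, 2.913]
ft_force: [7.1, -2.0, 0.2]
grip_width: 0.176
```

Call:
move_arm:
  moves:
    - {"dp": [-4,0.9,5],"yaw": 0}
    - {"dp": [-4,0.9,5],"yaw": 0}
    - {"dp": [0,0,0],"yaw": 0}

```text
t: 18.55
eef_pos: [0.681, 0.2012, 0.2064]
ee_rot: [3.14, 0.005, 2.913]
ft_force: [6.6, -1.1, -0.5]
grip_width: 0.173
```

```bash
python3 chk.py 7
```

```text
18.6 [0.681 0.201 0.206] [3.141 0.004 2.913] F [ 6.  -0.3 -0.4] T [-0.24 -1.62 -0.08] g 0.175
tcp u,v,w mm 116.2 -0.6 56.0
1134 lat [0.0006 0.0008] tilt 0.508 w0 0.0146 res 0.0011
```

Call:
move_arm:
  moves:
    - {"dp": [-3,0.7,6],"yaw": 0}
    - {"dp": [-3,0.7,6],"yaw": 0}
    - {"dp": [0,0,0],"yaw": 0}

```text
t: 18.9
eef_pos: [0.6736, 0.2032, 0.2178]
ee_rot: [3.141, 0.002, 2.915]
ft_force: [3.8, -1.2, -1.1]
grip_width: 0.176
```

Call:
move_arm:
  moves:
    - {"dp": [-4,0.9,3],"yaw": 0}
    - {"dp": [-4,0.9,3],"yaw": 0}
    - {"dp": [0,0,0],"yaw": 0}

```text
t: 19.2
eef_pos: [0.666, 0.2047, 0.2236]
ee_rot: [3.141, 0.002, 2.914]
ft_force: [5.8, -0.9, -1.3]
grip_width: 0.176
```

```bash
python3 chk.py 8
```

```text
19.25 [0.666  0.2046 0.2233] [3.141e+00 2.000e-03 2.914e+00] F [ 4.5 -0.9 -0.6] T [-0.24 -1.34  0.02] g 0.172
tcp u,v,w mm 100.8 -0.5 73.3
1460 lat [0.0179 0.0019] tilt 0.762 w0 0.0247 res 0.0077
```

View pics/w8.png

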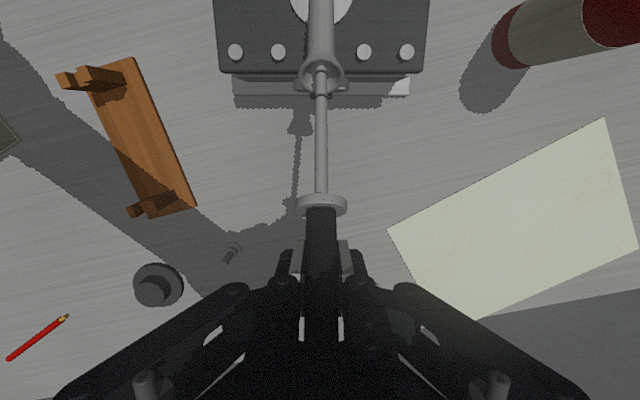

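```bash
sed -i 's/k=(u<-.06)&(u>-.11);/lo=float(sys.argv[2]) if len(sys.argv)>2 else -.11;k=(u<-.05)\&(u>lo);/' chk.py
python3 - <<'E'
from h import *
from rod import *
tcp=np.array([.666,.2046,.2233]);u,v,w=rodfit('w8',tcp,2.914-np.pi,.06)
for lo,hi in [(-.085,-.055),(-.08,-.05),(-.075,-.055)]:
    k=(u<hi)&(u>lo)&(abs(v)<.005);pw=np.polyfit(u[k],w[k],1);print(k.sum(),np.arctan(pw[0]),pw[1],np.std(w[k]-np.polyval(pw,u[k])))
E
```

```text
634 0.6637225857903786 0.01320070954396264 0.0012703767970777967
607 0.6609209237918028 0.012930180849184346 0.0012649296019815078
431 0.6555273280883893 0.012379058522615031 0.001283385045895577
```

Call:
move_arm:
  moves:
    - {"dp": [-7.5,1.7,-6.4],"yaw": 0}
    - {"dp": [0,0,0],"yaw": 0}

```text
t: 19.45
eef_pos: [0.6569, 0.2067, 0.2153]
ee_rot: [-3.141, -0.002, 2.915]
ft_force: [1.5, -0.3, -3.8]
grip_width: 0.177
```

Call:
move_arm:
  moves:
    - {"dp": [-7.5,1.7,-6.4],"yaw": 0}
    - {"dp": [0,0,0],"yaw": 0}

```text
t: 19.65
eef_pos: [0.6489, 0.2088, 0.2087]
ee_rot: [-3.141, -0.002, 2.915]
ft_force: [0.7, -0.2, -6.3]
grip_width: 0.174
```

```bash
python3 chk.py 9 -.08
```

```text
19.7 [0.6491 0.2086 0.2088] [-3.141e+00 -2.000e-03  2.915e+00] F [ 0.8  0.5 -5.8] T [-0.08 -0.71 -0.05] g 0.175
tcp u,v,w mm 83.5 -0.4 58.8
661 lat [0.0337 0.0028] tilt 0.884 w0 0.038 res 0.0061
```

Call:
move_arm:
  moves:
    - {"dp": [-7,1.6,-7],"yaw": 0}
    - {"dp": [-7,1.6,-7],"yaw": 0}
    - {"dp": [0,0,0],"yaw": 0}

```text
t: 20.0
eef_pos: [0.6343, 0.2122, 0.1946]
ee_rot: [-3.141, -0.002, 2.916]
ft_force: [-0.4, 0.5, -3.6]
grip_width: 0.179
```

Call:
move_arm:
  moves:
    - {"dp": [-7.5,1.7,-6.4],"yaw": 0}
    - {"dp": [-7.5,1.7,-6.4],"yaw": 0}
    - {"dp": [0,0,0],"yaw": 0}

```text
t: 20.3
eef_pos: [0.6196, 0.2154, 0.182]
ee_rot: [-3.141, -0.002, 2.916]
ft_force: [0.3, 0.0, -2.1]
grip_width: 0.178
```

```bash
python3 chk.py 10 -.08
python3 - <<'E'
from h import *
p=shot('side','side10');a=load('side10')['color'][190:300,210:330];cv2.imwrite('pics/c10.png',cv2.resize(a,None,fx=5,fy=5,interpolation=cv2.INTER_CUBIC)[:,:,::-1])
E
```

```text
20.35 [0.6204 0.215  0.1826] [-3.141e+00 -1.000e-03  2.915e+00] F [ 0.7 -0.2 -1.5] T [-0.03 -0.06 -0.05] g 0.179
tcp u,v,w mm 54.1 -0.6 32.6
1647 lat [-0.0434 -0.0025] tilt 0.251 w0 -0.0183 res 0.0074
```

View pics/c10.png

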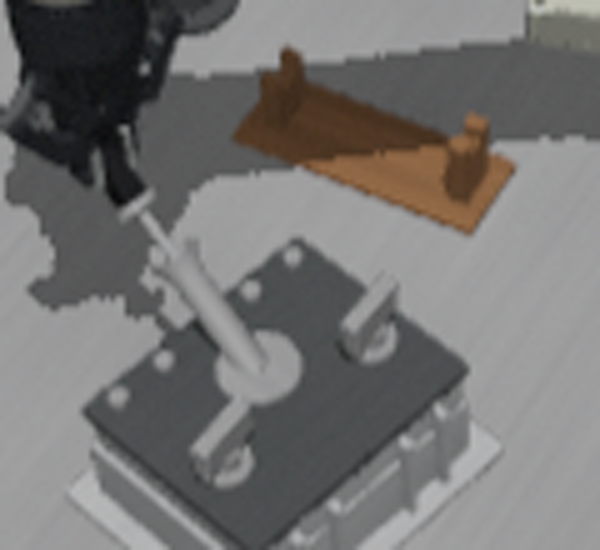

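View pics/w10.png

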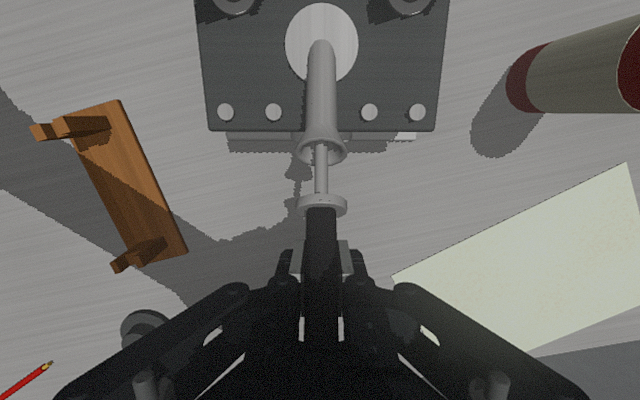

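The side crop and wrist view show the rod sliding down the bore, with about 25 mm left between collar (322,205) and rim (322,150). Forces are under 2 N.

Call:
move_arm:
  moves:
    - {"dp": [-7.5,1.7,-6.4],"yaw": 0}
    - {"dp": [-7.5,1.7,-6.4],"yaw": 0}
    - {"dp": [0,0,0],"yaw": 0}

```text
t: 20.7
eef_pos: [0.6045, 0.2187, 0.169]
ee_rot: [-3.141, -0.002, 2.916]
ft_force: [-0.3, 0.5, -1.7]
grip_width: 0.178
```

Call:
move_arm:
  moves:
    - {"dp": [-2.2,0.5,-1.9],"yaw": 0}
    - {"dp": [0,0,0],"yaw": 0}

```text
t: 20.9
eef_pos: [0.6039, 0.2188, 0.1683]
ee_rot: [-3.141, -0.0, 2.914]
ft_force: [0.4, 1.2, -1.8]
grip_width: 0.174
```

Call:
move_arm:
  moves:
    - {"dp": [-2.2,0.5,-1.9],"yaw": 0}
    - {"dp": [0,0,0],"yaw": 0}

```text
t: 21.1
eef_pos: [0.6017, 0.2194, 0.1663]
ee_rot: [-3.142, -0.0, 2.914]
ft_force: [0.7, -0.6, -0.7]
grip_width: 0.17
```

Call:
move_arm:
  moves:
    - {"dp": [-1.5,0.3,-1.3],"yaw": 0}
    - {"dp": [0,0,0],"yaw": 0}

```text
t: 21.3
eef_pos: [0.6002, 0.2196, 0.165]
ee_rot: [-3.141, -0.0, 2.914]
ft_force: [-0.0, 0.1, -1.9]
grip_width: 0.177
```

Call:
move_arm:
  moves:
    - {"dp": [-1.5,0.3,-1.3],"yaw": 0}
    - {"dp": [0,0,0],"yaw": 0}

```text
t: 21.5
eef_pos: [0.5987, 0.2199, 0.1637]
ee_rot: [-3.141, -0.0, 2.914]
ft_force: [0.6, -0.6, -1.2]
grip_width: 0.175
```

```bash
python3 chk.py 11 -.08
python3 - <<'E'
from h import *
a=load('w11')['color'][80:280,220:420];cv2.imwrite('pics/c11.png',cv2.resize(a,None,fx=3,fy=3,interpolation=cv2.INTER_CUBIC)[:,:,::-1])
E
```

```text
21.55 [0.5988 0.2199 0.1637] [-3.141 -0.     2.914] F [-0.9 -0.2 -1.3] T [-0.05  0.02 -0.  ] g 0.173
tcp u,v,w mm 31.9 -0.7 13.7
1420 lat [-0.001   0.0008] tilt 0.698 w0 0.0225 res 0.0022
```

View pics/c11.png

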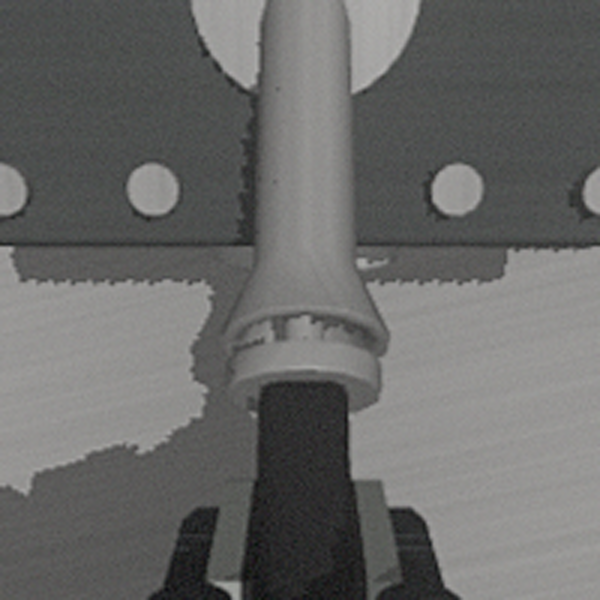

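The crop shows a gap of a few mm still open at (300,328) between collar and rim. Creeping on until there is force.

Call:
move_arm:
  moves:
    - {"dp": [-1.5,0.3,-1.3],"yaw": 0}
    - {"dp": [-1.5,0.3,-1.3],"yaw": 0}
    - {"dp": [0,0,0],"yaw": 0}

```text
t: 21.85
eef_pos: [0.5959, 0.2205, 0.1613]
ee_rot: [3.142, 0.0, 2.914]
ft_force: [0.1, -0.9, -1.1]
grip_width: 0.174
```

Call:
move_arm:
  moves:
    - {"dp": [-0.8,0.2,-0.7],"yaw": 0}
    - {"dp": [-0.8,0.2,-0.7],"yaw": 0}
    - {"dp": [0,0,0],"yaw": 0}

```text
t: 22.15
eef_pos: [0.5958, 0.2205, 0.1612]
ee_rot: [3.141, 0.003, 2.913]
ft_force: [3.2, -1.8, 6.3]
grip_width: 0.174
```

Call:
move_arm:
  moves:
    - {"dp": [-0.8,0.2,-0.7],"yaw": 0}
    - {"dp": [-0.8,0.2,-0.7],"yaw": 0}
    - {"dp": [0,0,0],"yaw": 0}

```text
t: 22.45
eef_pos: [0.5957, 0.2205, 0.1612]
ee_rot: [3.14, 0.007, 2.913]
ft_force: [6.4, -3.0, 11.9]
grip_width: 0.176
```

```bash
python3 chk.py 12 -.08
python3 - <<'E'
from h import *
a=load('w12')['color'][80:280,220:420];cv2.imwrite('pics/c12.png',cv2.resize(a,None,fx=3,fy=3,interpolation=cv2.INTER_CUBIC)[:,:,::-1])
E
```

```text
22.5 [0.5957 0.2205 0.1612] [3.14  0.007 2.912] F [ 5.8 -3.2 11.3] T [-0.79 -1.25 -0.02] g 0.173
tcp u,v,w mm 28.8 -0.8 11.2
1458 lat [-0.005   0.0005] tilt 0.698 w0 0.0223 res 0.0023
```

View pics/c12.png

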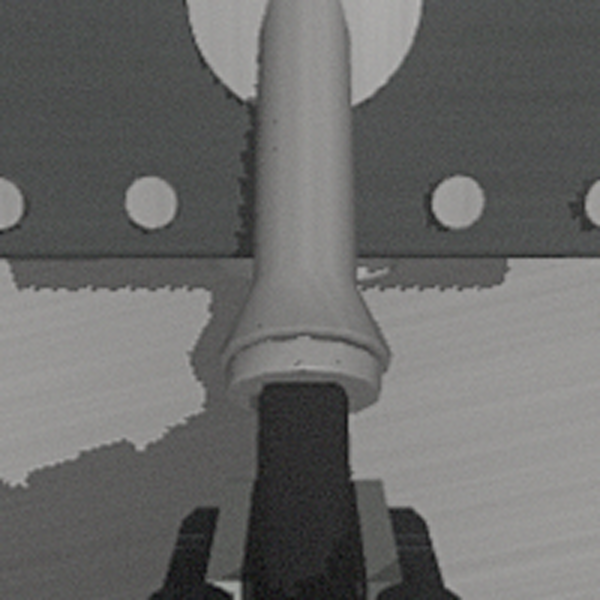

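The crop shows the collar sitting flush on the rim at (305,345). The position has stopped advancing and axial force is about 13 N, so the rod is fully home. Drawing it out along the bore.

Call:
move_arm:
  moves:
    - {"dp": [7.5,-1.7,6.4],"yaw": 0}
    - {"dp": [7.5,-1.7,6.4],"yaw": 0}
    - {"dp": [7.5,-1.7,6.4],"yaw": 0}
    - {"dp": [7.5,-1.7,6.4],"yaw": 0}
    - {"dp": [0,0,0],"yaw": 0}

```text
t: 23.0
eef_pos: [0.6241, 0.2141, 0.1848]
ee_rot: [3.141, 0.001, 2.913]
ft_force: [0.0, 0.9, -0.6]
grip_width: 0.169
```

Call:
move_arm:
  moves:
    - {"dp": [7.5,-1.7,6.4],"yaw": 0}
    - {"dp": [7.5,-1.7,6.4],"yaw": 0}
    - {"dp": [7.5,-1.7,6.4],"yaw": 0}
    - {"dp": [7.5,-1.7,6.4],"yaw": 0}
    - {"dp": [0,0,0],"yaw": 0}

```text
t: 23.5
eef_pos: [0.6543, 0.2072, 0.2107]
ee_rot: [3.141, 0.002, 2.913]
ft_force: [1.1, 0.1, -2.1]
grip_width: 0.177
```

Call:
move_arm:
  moves:
    - {"dp": [7.5,-1.7,6.4],"yaw": 0}
    - {"dp": [7.5,-1.7,6.4],"yaw": 0}
    - {"dp": [7.5,-1.7,6.4],"yaw": 0}
    - {"dp": [7.5,-1.7,6.4],"yaw": 0}
    - {"dp": [7.5,-1.7,6.4],"yaw": 0}
    - {"dp": [7.5,-1.7,6.4],"yaw": 0}
    - {"dp": [0,0,0],"yaw": 0}

```text
t: 24.2
eef_pos: [0.6991, 0.1969, 0.2489]
ee_rot: [3.141, 0.001, 2.913]
ft_force: [-0.5, 0.1, -0.9]
grip_width: 0.174
```

```bash
python3 chk.py 13 -.11
python3 - <<'E'
from h import *
p=shot('side','side13');a=load('side13')['color'][170:300,200:340];cv2.imwrite('pics/c13.png',cv2.resize(a,None,fx=4.5,fy=4.5,interpolation=cv2.INTER_CUBIC)[:,:,::-1])
E
```

```text
24.25 [0.6983 0.1973 0.2483] [3.141 0.    2.914] F [ 0.4 -0.7 -1.8] T [ 0.02  0.03 -0.05] g 0.178
tcp u,v,w mm 134.0 -0.3 98.3
974 lat [-0.0038  0.0002] tilt 0.673 w0 0.0133 res 0.001
```

View pics/c13.png

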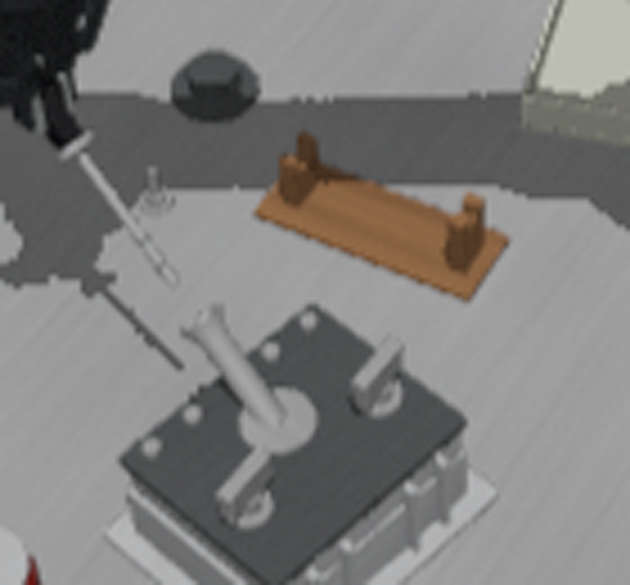

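View pics/w13.png

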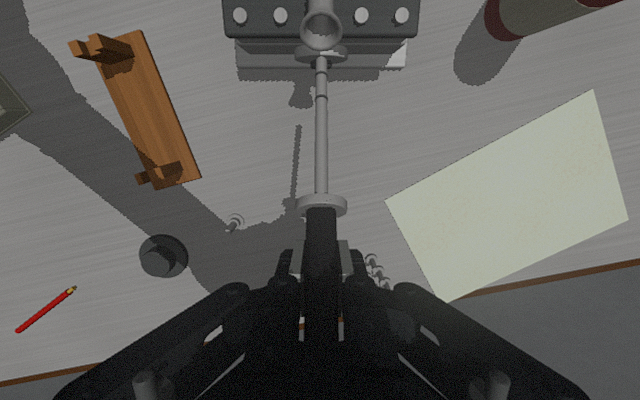

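The rod is fully out: in the side crop the tip (172,280) is clear of the mouth (205,315). To level it, I'll lay it across the top of the flare's rim and lower the hand.

Call:
move_arm:
  moves:
    - {"dp": [-8.5,2,10.4],"yaw": 0}
    - {"dp": [-8.5,2,10.4],"yaw": 0}
    - {"dp": [-9.6,2.2,-8.3],"yaw": 0}
    - {"dp": [-9.6,2.2,-8.3],"yaw": 0}
    - {"dp": [-9.6,2.2,-8.3],"yaw": 0}
    - {"dp": [-9.6,2.2,-8.3],"yaw": 0}
    - {"dp": [0,0,0],"yaw": 0}

```text
t: 25.0
eef_pos: [0.6402, 0.2113, 0.2362]
ee_rot: [-3.141, -0.0, 2.916]
ft_force: [-0.4, 0.0, -0.9]
grip_width: 0.177
```

```bash
python3 chk.py 14 -.10
```

```text
25.05 [0.6414 0.2108 0.2367] [-3.141e+00  1.000e-03  2.916e+00] F [ 0.2 -0.2 -0.3] T [-0.02  0.   -0.03] g 0.175
tcp u,v,w mm 75.4 0.0 86.7
1587 lat [0.0118 0.0012] tilt 0.842 w0 0.0228 res 0.0202
```

View pics/w14.png

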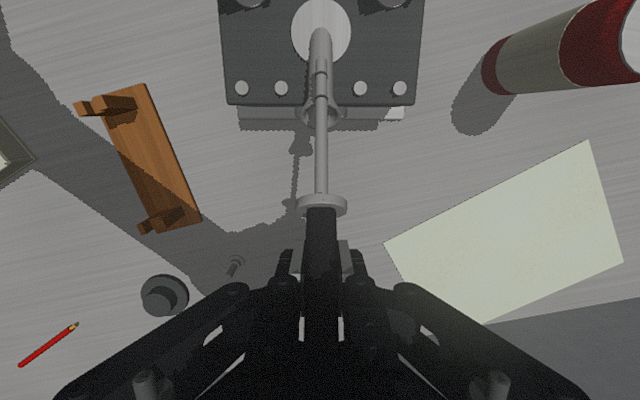

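Call:
move_arm:
  moves:
    - {"dp": [4,-1,-5],"yaw": 0}
    - {"dp": [5,-1.2,-7],"yaw": 0}
    - {"dp": [5,-1.2,-7],"yaw": 0}
    - {"dp": [0,0,0],"yaw": 0}

```text
t: 25.45
eef_pos: [0.6566, 0.2063, 0.2151]
ee_rot: [-3.141, -0.002, 2.913]
ft_force: [-2.3, 0.8, 0.7]
grip_width: 0.176
```

```bash
python3 chk.py 15 -.09
```

```text
25.5 [0.6562 0.2065 0.2154] [-3.141e+00 -2.000e-03  2.914e+00] F [-1.8  0.1 -0.6] T [-0.03  0.47  0.06] g 0.177
tcp u,v,w mm 90.8 -0.9 65.4
1014 lat [0.0257 0.0022] tilt 0.859 w0 0.0485 res 0.011
```

Call:
move_arm:
  moves:
    - {"dp": [4.4,-1,-8],"yaw": 0}
    - {"dp": [4.4,-1,-8],"yaw": 0}
    - {"dp": [0,0,0],"yaw": 0}

```text
t: 25.8
eef_pos: [0.6652, 0.2043, 0.1989]
ee_rot: [-3.141, -0.002, 2.914]
ft_force: [-2.1, -0.3, 0.6]
grip_width: 0.17
```

```bash
python3 chk.py 16 -.09
```

```text
25.85 [0.6649 0.2045 0.1993] [-3.141e+00 -2.000e-03  2.914e+00] F [-0.3  0.  -0.1] T [-0.06  0.34  0.05] g 0.172
tcp u,v,w mm 99.7 -0.8 49.3
947 lat [-0.0061  0.0002] tilt 0.395 w0 0.014 res 0.0009
```

Call:
move_arm:
  moves:
    - {"dp": [3,-0.7,-8],"yaw": 0}
    - {"dp": [2.5,-0.6,-8],"yaw": 0}
    - {"dp": [2.5,-0.6,-8],"yaw": 0}
    - {"dp": [0,0,0],"yaw": 0}

```text
t: 26.25
eef_pos: [0.6728, 0.2025, 0.1749]
ee_rot: [-3.141, -0.002, 2.914]
ft_force: [-1.4, -0.6, 2.5]
grip_width: 0.181
```

```bash
python3 chk.py 17 -.10
```

```text
26.3 [0.6726 0.2027 0.1754] [-3.140e+00 -2.000e-03  2.914e+00] F [-1.3 -0.7 -0.2] T [-0.06  0.44  0.06] g 0.173
tcp u,v,w mm 107.6 -0.9 25.4
1533 lat [-0.0003  0.0006] tilt 0.19 w0 0.0142 res 0.0009
```

Call:
move_arm:
  moves:
    - {"dp": [1.5,-0.3,-7],"yaw": 0}
    - {"dp": [1,-0.2,-6],"yaw": 0}
    - {"dp": [0,0,0],"yaw": 0}

```text
t: 26.6
eef_pos: [0.6755, 0.2023, 0.1626]
ee_rot: [-3.141, -0.001, 2.914]
ft_force: [-0.1, -0.1, 2.4]
grip_width: 0.177
```

```bash
python3 chk.py 18 -.10
```

```text
26.65 [0.6754 0.2023 0.1629] [-3.141e+00 -1.000e-03  2.914e+00] F [-0.1 -0.6  0.3] T [0.07 0.37 0.02] g 0.179
tcp u,v,w mm 110.4 -0.6 12.9
1688 lat [-0.002   0.0005] tilt 0.091 w0 0.0147 res 0.0008
```

Call:
move_arm:
  moves:
    - {"dp": [0.6,0,-6],"yaw": 0}
    - {"dp": [0,0,-5],"yaw": 0}
    - {"dp": [0,0,0],"yaw": 0}
    - {"dp": [0,0,0],"yaw": 0}

```text
t: 27.05
eef_pos: [0.6758, 0.2026, 0.1523]
ee_rot: [-3.141, -0.001, 2.915]
ft_force: [-0.5, -0.5, 2.9]
grip_width: 0.177
```

```bash
python3 chk.py 19 -.10
```

```text
27.1 [0.6758 0.2026 0.1524] [-3.141e+00 -1.000e-03  2.915e+00] F [-1.6  0.5  1.7] T [0.11 0.52 0.05] g 0.174
tcp u,v,w mm 110.8 -0.2 2.4
1895 lat [-0.0024  0.0005] tilt 0.002 w0 0.0149 res 0.0009
```

Measured tilt is 0.002 rad, so the rod is level. Carrying it up and over to the tray at (465,-264).

Call:
move_arm:
  moves:
    - {"dp": [0,0,20],"yaw": 0}
    - {"dp": [0,0,35],"yaw": 0}
    - {"dp": [0,-15,25],"yaw": 0}
    - {"dp": [-3,-30,10],"yaw": 0}
    - {"dp": [-5,-40,0],"yaw": 0}
    - {"dp": [-6,-40,0],"yaw": 0}
    - {"dp": [-6,-40,0],"yaw": 0}
    - {"dp": [-6,-40,0],"yaw": 0}
    - {"dp": [-6,-40,0],"yaw": 0}
    - {"dp": [-6,-40,0],"yaw": 0}
    - {"dp": [-6,-40,0],"yaw": 0}
    - {"dp": [-6,-40,0],"yaw": 0}
    - {"dp": [-5,-40,0],"yaw": 0}
    - {"dp": [-5,-40,0],"yaw": 0}
    - {"dp": [-3,-35,0],"yaw": 0}
    - {"dp": [0,-20,0],"yaw": 0}
    - {"dp": [0,0,0],"yaw": 0}
    - {"dp": [0,0,0],"yaw": 0}

```text
t: 28.9
eef_pos: [0.6135, -0.2963, 0.2422]
ee_rot: [3.14, -0.0, 2.915]
ft_force: [0.3, 0.7, -1.9]
grip_width: 0.174
```

Call:
move_arm:
  moves:
    - {"dp": [0,0,-25],"yaw": 0}
    - {"dp": [0,0,-35],"yaw": 0}
    - {"dp": [0,0,-35],"yaw": 0}
    - {"dp": [0,0,-30],"yaw": 0}
    - {"dp": [0,0,-20],"yaw": 0}
    - {"dp": [0,0,0],"yaw": 0}
    - {"dp": [0,0,0],"yaw": 0}
    - {"dp": [0,0,0],"yaw": 0}

```text
t: 29.7
eef_pos: [0.6145, -0.2969, 0.0996]
ee_rot: [-3.141, 0.003, 2.915]
ft_force: [0.1, -0.0, -0.3]
grip_width: 0.174
```

```bash
python3 chk.py 20 -.10
python3 - <<'E'
from h import *
from rod import *
s=read_state();tcp=np.array(s['eef_pos']);y=s['ee_rot'][2]-np.pi
tx=np.array([np.cos(y),np.sin(y),0]);ty=np.array([-np.sin(y),np.cos(y),0])
for n in ['side','top']:
    p=shot(n,n+'20');X=cloud(p);d=X-tcp;u=d@tx;v=d@ty
    k=(u<-.055)&(u>-.2)&(abs(v)<.012)&(X[...,2]>.07)&(X[...,2]<.15)
    if k.sum()<5: print(n,k.sum());continue
    pw=np.polyfit(u[k],d[...,2][k],1);pv=np.polyfit(u[k],v[k],1)
    print(n,k.sum(),'u',np.sort(u[k])[:4].round(4),'tilt',np.arctan(pw[0]).round(3),'lat',pv.round(4),'w',pw[1].round(4))
T=np.array([.4655,-.2645,.11])
for L in (.150,.1565):
    tip=tcp-tx*L+np.array([0,0,.015]);print(L,tip.round(4),'err',(tip-T).round(4), proj(load('side20'),tip),proj(load('top20'),tip))
for n,b in [('side',(130,230,280,460)),('top',(140,300,330,470))]:
    a=load(n+'20')['color'][b[0]:b[1],b[2]:b[3]];cv2.imwrite('pics/c20%s.png'%n,cv2.resize(a,None,fx=3.6,fy=3.6,interpolation=cv2.INTER_CUBIC)[:,:,::-1])
E
```

```text
29.75 [ 0.6145 -0.2972  0.0997] [-3.141e+00  3.000e-03  2.915e+00] F [ 0.1  0.  -1.1] T [ 0.   -0.11  0.04] g 0.178
tcp u,v,w mm 163.7 -501.0 -50.3
1902 lat [-0.0035  0.0007] tilt 0.013 w0 0.0151 res 0.0009
side 52 u [-0.1524 -0.1482 -0.1464 -0.1439] tilt 0.04 lat [0.0281 0.0049] w 0.0187
top 83 u [-0.1511 -0.1505 -0.1501 -0.1481] tilt 0.006 lat [-0.0067 -0.0008] w 0.0159
0.15 [ 0.4683 -0.2635  0.1147] err [0.0028 0.001  0.0047] [[347.14782281 163.42655393]] [[395.88556551 202.81144841]]
0.1565 [ 0.462  -0.2621  0.1147] err [-0.0035  0.0024  0.0047] [[348.55343677 164.26243724]] [[395.39196121 204.91701664]]
```

View pics/c20side.png

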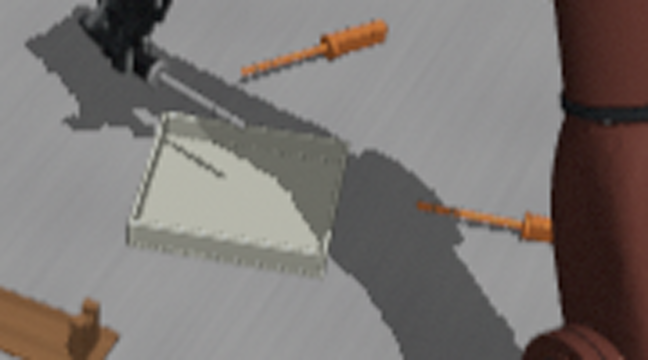

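View pics/c20top.png

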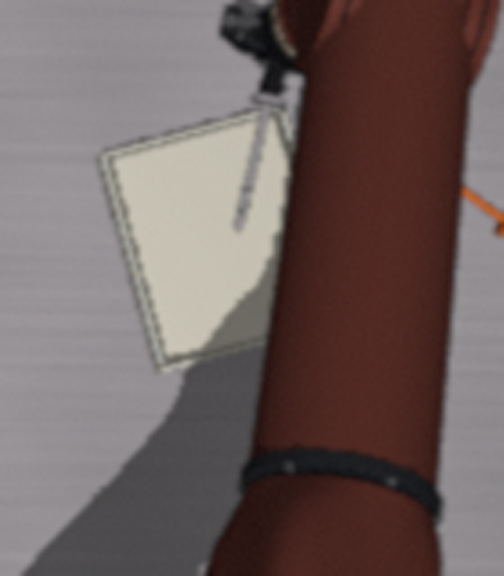

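View pics/w20.png

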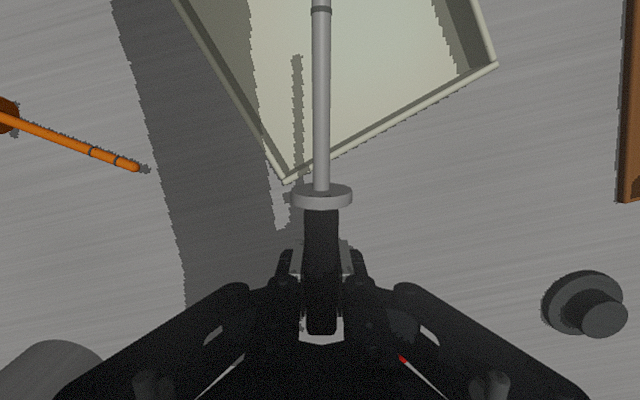

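Both views put the tip at (468,-264,115), 3 mm from the tray's middle. I'll come down slightly and recheck tilt and drift.

Call:
move_arm:
  moves:
    - {"dp": [-2,0,-5],"yaw": 0}
    - {"dp": [-1,0,-5],"yaw": 0}
    - {"dp": [0,0,0],"yaw": 0}
    - {"dp": [0,0,0],"yaw": 0}
    - {"dp": [0,0,0],"yaw": 0}
    - {"dp": [0,0,0],"yaw": 0}
    - {"dp": [0,0,0],"yaw": 0}
    - {"dp": [0,0,0],"yaw": 0}
    - {"dp": [0,0,0],"yaw": 0}
    - {"dp": [0,0,0],"yaw": 0}

```text
t: 30.85
eef_pos: [0.6102, -0.2975, 0.0877]
ee_rot: [-3.142, 0.0, 2.914]
ft_force: [0.4, -0.8, -1.3]
grip_width: 0.171
```

```bash
python3 chk.py 21 -.10
python3 - <<'E'
from h import *
s=read_state();print(np.abs(s['qd']).max())
p=shot('top','top21')
for a in ['top21']:
    X=cloud(load(a));z=X[...,2]
    from scipy import ndimage
    reg=(X[...,0]>0.43)&(X[...,0]<0.51)&(X[...,1]>0.16)&(X[...,1]<0.34)
    lab,k=ndimage.label(reg&(z>0.125)&(z<0.15))
    for i in range(1,k+1):
        q=X[lab==i]
        if len(q)>20:
            vx,vy,_,_=cv2.fitLine(q[:,:2].astype(np.float32),cv2.DIST_L2,0,.001,.01).ravel();print(q.mean(0).round(3),np.arctan(vy/vx))
E
```

```text
30.9 [ 0.6102 -0.2976  0.0876] [-3.142  0.     2.914] F [-0.  -0.  -1.3] T [-0.01 -0.02 -0.03] g 0.174
tcp u,v,w mm 159.6 -502.3 -62.4
1849 lat [-0.0002  0.0007] tilt 0.012 w0 0.0152 res 0.0008
0.000776485044938839
[0.479 0.309 0.136] 1.5174756
[0.452 0.191 0.137] 1.5014619
```

```bash
python3 -c "
from rig import r
print(r.close_job())"
```

```text
the job is handed in; nothing more can be done
None
```

I completed the task in the order asked and handed it in at about 31 s of the 72 s allowed.

- **Bolts:** I turned both wing bolts clockwise until the torque rose (0.9 N m on the right, 2.5 N m on the left). In the last top picture the wings read 1.50 and 1.52 rad, against 1.51 expected at the end stop.
- **Gauge rod in and out:** The moves allow no tilt, so I pivoted the rod in the jaws against the tube's flare and slid it down the bore. At the end the position stopped advancing at about 13 N axial, and the picture showed the collar flush on the rim. I then drew it fully out, with the tip about 27 mm clear of the mouth in the picture.
- **Finish:** I levelled the rod by laying it across the top of the rim and lowering the hand, then carried it over the tray. It is still gripped, with the arm at rest. The tip is about 10 cm above the bench at (464, -264) mm, against the tray's middle at (466, -264) mm.
- **Level:** The last wrist check gave a tilt of 0.012 rad (about 0.7° tip down). It was 0.002 rad on the rim and 0.013 rad on arrival, and it did not change over the last second.

**Disagreements:**
- The collar seated about 8 mm later than the grasp measurement predicted. I went by the force and the picture instead.
- The coarse side-camera fit of the tilt over the tray gave 0.04 rad, but the wrist and top views gave about 0.01.

The hub, loose bolt and spray can were not touched.

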